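# Cap the slide stainer's open bath and lock the quarter-turn cover

### The arm

A 6-joint arm with a two-finger parallel gripper is mounted at the origin on the work surface. World frame = base frame: x ahead of the robot, y to its left, z up, the work surface at z = 0. Lengths are in mm, angles in rad, forces in N, time in s.
With the tool pointing down it reaches from about 300 to 775 mm from the base axis. Payload 14.6 kg.
Tool frame: the origin (TCP) lies midway between the tips of the shut fingers; the grasp point (between the pads) lies 19 mm behind it (manip.grip_point_offset is the distance from the TCP to the grasp point, in mm); x points along the fingers, z is the direction in which the jaws open and shut, and the axes are right-handed (so a half turn about x gives the same grasp; the last joint's range is limited). The gripper opens to 94 mm and grips with 3 to 60 N. Pads are 16 mm wide; open, the fingers measure 119 mm over their backs; the gripper's body (75 mm by 177 mm) begins 78 mm behind the grasp point.
Start: joints at [1.044, 0.3, 1.521, -0, 1.321, -0.067], TCP at [244.069, 492.869, 205.446] pointing down, gripper open.
Joint ranges: [-3.03, 3.03], [-0.79, 2.21], [0.23, 2.52], [-1.04, 4.18], [0, 3.07], [-2.55, 2.55]. Speed limits (rad/s): [2.22, 2.22, 2.57, 3.14, 3.14, 3.14].

### API

Orientations are given as [roll, pitch, yaw] about the fixed x, y, z axes, in that order (R = Rz(yaw) Ry(pitch) Rx(roll)).
In Python, from cell import manip, camera, calibration, order gives the robot as it stands.
- The arm moves only by the tool jog_arm, never from a script. Its arguments are lists of equal length, an entry for each row: "turn": the turn, a rotation vector about the tool's x, y, z in degrees, a list of three; "dp": the shift along the tool's x, y, z in cm, a list of three; "gripper": the closure, from 0 (fully open) to 1 (shut). In form: {"turn": [[ax, ay, az], ...], "dp": [[tx, ty, tz], ...], "gripper": [gripper, ...]}. A call has 1 to 8 rows; each row shifts and turns the pose as measured when the row begins, along the tool's axes as they then stand; what a row does not reach is not made up. A row lasts 1/8 s, in which the tool goes at most 62.5 mm and 10.7 degrees, less where a joint would pass 70% of its speed; a pose out of reach is approached as far as the arm can. A call is refused whole if a number of a shift passes 6.25 or a number of a turn 10.7, either way. A call with a gripper value outside its range is refused whole. The fingers move at their own pace and stop on an object; "grip_force" is the grip in N (left out, the last holds). Time passes only in rows, so rows that do not move let the fingers close. It gives the time, the measured TCP pose, the force and the opening at its end, in the units of the state.
- manip.read_state(): the state, without advancing time (a new reading comes with each control period).
- camera(name): name is "scene" or "side" or "wrist"; returns (picture, depth): 400x640x3 uint8, red, green, blue; 400x640 float32, mm along the optical axis (not along the pixel's ray), 0 where there is no reading.
- calibration(name): a dict with "K" (3x3 intrinsics, pixels), "world_from_camera" (4x4, takes a point from camera to world coordinates). Camera axes: x right, y down, z forward; pixel columns grow to the right and rows downward; lengths in mm; the calibration is good to about 2 mm. The wrist camera is an equidistant fisheye: a pixel r from the principal point sees the ray r / f radians off the axis. A picture is of the moment at which its call begins: read the wrist's pose just before it. calibration takes no time and is no camera call; for the wrist camera it gives the pose at the moment of the call.
- order.sign_off(): hands the job in, once; it reports no verdict.
The state is a dict: "clock": time; "joints": joint angles; "qd": joint speeds; "effort": joint torques, N m; "eef_pos": TCP position; "eef_rot": TCP orientation; "wrist_force": force on the tool from outside, world axes, zero at the start; "moment": the same for the moment, N m; "finger_gap": finger opening in mm.
Only numpy, scipy, OpenCV 4.12 (cv2) and the standard library are available. Lean on these libraries where they do the work, as an engineer would, in place of code of your own. Each camera call takes 0.05 s, during which the arm holds its last target.

### The job

One bath of the slide stainer stands open: take the grey cover with the two side lugs from the bench, let its lugs down through the slots of the open bath, and turn it clockwise (seen from above) under light downward pressure until it drops into its locked detent with its disc fully home on the collar. Work gently and by feel, since the slots' angle is not measured: never force the cover against the bath. Let go of it, and leave the other things on the bench where they stand.

Things in the scene. Friction and masses are not known exactly. Their poses are not given: they have to be found in the camera images.
- cap: The loose grey plastic cover, 85 to 155 g, standing upright on the bench on its plug. Origin: centre of the plug's flat underside; z up along its axis; x along its grip bar and lugs; the same after half a turn. Plug radius 16 mm, the first 6 mm tapered from radius 12 mm; disc of 60 mm diameter from z = 27 to 33 mm.
- cap_grip (a point): Middle of the cover's upright grip bar, on the axis, 54 mm above the cover's underside. The bar is 46 mm long (cover's x), 14 mm thick (y), from z = 33 mm (top of the disc) to 67 mm; pinch it across its thickness.
- cap_lugs (a point): On the cover's axis, level with the underside of its two lugs, 6 mm above the cover's underside. The lugs reach 24 mm from the axis along the cover's +x and -x, are 9 mm wide and 6 mm high.
- bath: The open bath in the stainer's deck, at one of its two places. Origin: centre of the mouth, level with the aluminium collar's top face, 104 mm above the bench; z up; x, y as the stainer's. Bore radius 17 mm through a 6 mm thick roof. The cover's underside is at z = -6 mm here with its lugs lying on the roof, -22 mm on the track, -27 mm when locked with its disc on the collar.
- bath_slots (a point): On the bath's axis, at the roof's underside, 6 mm below the collar's top. Two opposite entry slots, 11.6 mm wide, cut the roof for the lugs. They point roughly along the bath's +x and -x, but the collar is set up to 0.4 rad either way about z; that angle is not measured: find it by feel (turn with the lugs lightly on the roof until they drop in) or by eye.
- bath_track (a point): On the bath's axis, at the height of the track floor on which the lugs run, 16 mm below the collar's top, so 10 mm below the roof. From the slots the lugs can run only clockwise seen from above; the other way a stop blocks at once.
- bath_pocket (a point): On the bath's axis, 21 mm below the collar's top: where the lugs' undersides are when locked. The track ends 1.40 rad (80 degrees) clockwise from the slots in a pocket 15 mm wide and more than 5 mm deep, the detent, with an end stop just beyond it, not to be turned hard against.
- bath_spring (a point): On the bath's axis, 40 mm below the collar's top, inside. The collar with its roof, track and pocket rides on a spring: it gives straight down 1 mm per 4 N, at most 4 mm, and is rigid beyond that. It does not turn.
- stainer: The slide stainer, a fixed white box 200 mm (x) by 300 mm (y) by 100 mm high. Origin: centre of its underside. Its two bath places are at y = +55 and -55 mm on its deck.
- bath_capped: The stainer's other bath, with an identical cover already locked on (fixed; its bar reaches 40 mm above the collar). Origin: centre of its collar's top.
- stopper: Bystander: loose grey stopper with the same bar but a smaller disc (44 mm) and no lugs; does not fit. Origin at its underside; 67 mm high.
- jar: Bystander: amber jar with a cap, 48 mm diameter, 75 mm high, origin at its underside.
- slide_box: Bystander: closed slide box 87 x 77 x 34 mm, origin at its underside.
- tube_rack: Bystander: white rack with capped tubes, 70 x 160 mm, 80 mm high, origin at its underside.
- pot: Bystander: open white pot, 60 mm diameter, 60 mm high, origin at its underside.
- slide_rack: Bystander: steel slide rack with a wire handle, 100 x 75 mm, 72 mm high, origin at its underside.

How it is judged:
By the outcome, as a careful person would: the job done as asked, in the order asked, and still so for the second after the job is handed in, with the robot touching nothing.
It also fails if it takes over 72 s, if anything falls off the work surface, if the arm or the gripper's body presses on something with over 40 N, if the wrist force passes 120 N, or if a joint passes its speed limit or range.

## Working session

There is one attempt and no reset: what is moved stays moved. The work goes in short steps, Python scripts to look and compute and a tool call to move; the robot and the scene stay as the last step left them, time stands still between calls to the robot, and variables do not carry over. Pictures are saved under pics/ and viewed, and the job is handed in when it is done.

Besides the shell and the picture viewer there is one more tool, called by a JSON object that holds its "op" and its "data". jog_arm: Moves the arm, as the interface text tells. Its arguments: {"type":"object","properties":{"turn":{"type":"array","items":{"type":"array","items":{"type":"number"}}},"dp":{"type":"array","items":{"type":"array","items":{"type":"number"}}},"gripper":{"type":"array","items":{"type":"number"}},"grip_force":{"type":"number"}},"required":["turn","dp","gripper"]}

```bash
ls; mkdir -p pics; python3 - <<'E'
from cell import manip,camera,calibration
import cv2,numpy as np
print(manip.read_state())
for n in ["scene","side","wrist"]:
    c=calibration(n); print(n,c)
    p,d=camera(n); cv2.imwrite(f"pics/{n}0.png",p[:,:,::-1]); np.savez(f"{n}0.npz",p=p,d=d,K=c["K"],T=c["world_from_camera"])
E
```

```text
pics
{'clock': 0.0, 'joints': array([ 1.04440858e+00,  3.00483339e-01,  1.52158434e+00, -5.46212420e-06,
        1.32068198e+00, -6.65915550e-02]), 'qd': array([-4.74852540e-04,  2.47845550e-03, -2.20573298e-03, -1.49073214e-05,
        2.88412429e-04,  5.47293684e-04]), 'effort': array([ 1.46060679e-04, -5.31794214e+01, -3.52752256e+01,  7.08879204e-02,
        2.41916638e-02, -5.03516742e-05]), 'eef_pos': array([243.93986318, 492.65347137, 204.87823411]), 'eef_rot': array([ 3.07957375,  1.56963931, -2.09261008]), 'wrist_force': array([-0.50450414, -0.54121854, -0.21432385]), 'moment': array([ 0.00133363,  0.02070532, -0.01753946]), 'finger_gap': 93.91578894472629}
scene {'K': array([[371.40173616,   0.        , 314.9947803 ],
       [  0.        , 371.40173616, 202.03435202],
       [  0.        ,   0.        ,   1.        ]]), 'world_from_camera': array([[-7.69296129e-01,  3.56408752e-01, -5.30241707e-01,
         1.13202698e+03],
       [ 6.38510340e-01,  4.57595236e-01, -6.18798146e-01,
         5.55166873e+02],
       [ 2.20910037e-02, -8.14603831e-01, -5.79596917e-01,
        
[... 463 characters left out ...]
      [ 1.10102191e-02, -7.29468967e-01, -6.83925289e-01,
         6.77291049e+02],
       [ 0.00000000e+00,  0.00000000e+00,  0.00000000e+00,
         1.00000000e+00]])}
wrist {'K': array([[309.70691629,   0.        , 318.70381358],
       [  0.        , 309.70691629, 202.83363674],
       [  0.        ,   0.        ,   1.        ]]), 'world_from_camera': array([[ 4.44001740e-01,  8.68444189e-01,  2.20606313e-01,
         1.79048754e+02],
       [ 8.96024976e-01, -4.29975804e-01, -1.10725114e-01,
         5.24463854e+02],
       [-1.30320548e-03,  2.46830909e-01, -9.69057689e-01,
         3.85479444e+02],
       [ 0.00000000e+00,  0.00000000e+00,  0.00000000e+00,
         1.00000000e+00]])}
```

View pics/scene0.png

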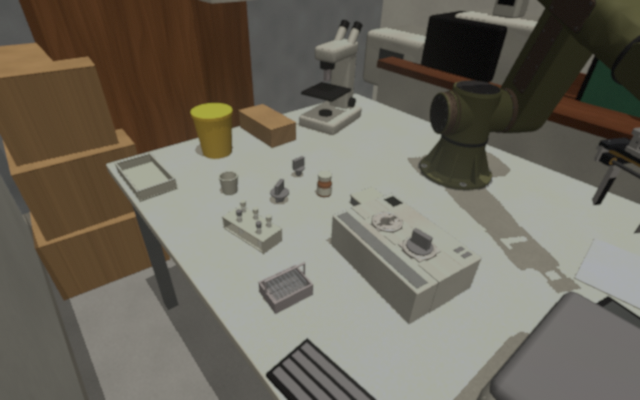

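View pics/side0.png

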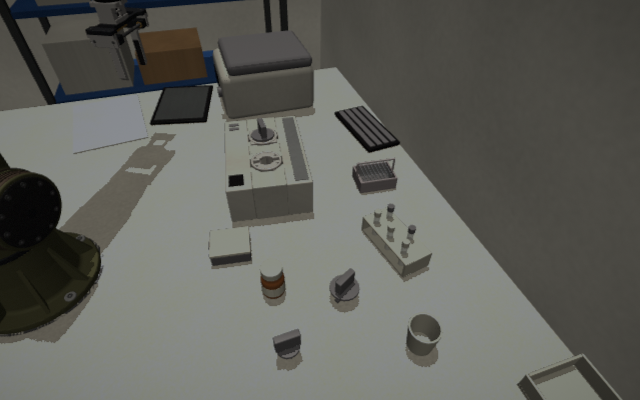

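View pics/wrist0.png

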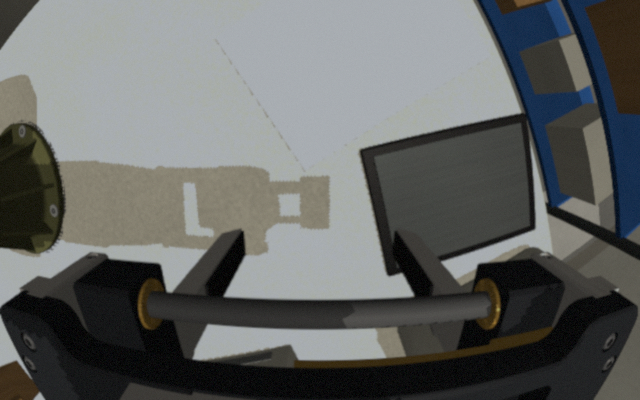

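The side picture shows the larger-disc cover near (345,285), the stopper near (288,342), the open bath near (266,160) and the capped bath near (262,132). I'll enlarge these areas.

```bash
cat > h.py <<'E'
import numpy as np,cv2
def load(n):
    z=np.load(n+".npz"); return z["p"],z["d"],z["K"],z["T"]
def cloud(d,K,T):
    v,u=np.mgrid[0:d.shape[0],0:d.shape[1]]
    P=np.stack([(u-K[0,2])/K[0,0]*d,(v-K[1,2])/K[1,1]*d,d],-1)
    return P@T[:3,:3].T+T[:3,3]
def ray(n,uv,z):
    p,d,K,T=load(n); r=T[:3,:3]@np.array([(uv[0]-K[0,2])/K[0,0],(uv[1]-K[1,2])/K[1,1],1]); o=T[:3,3]
    return o+r*(z-o[2])/r[2]
E
python3 - <<'E'
from h import *
for n,(a,b,c,e) in {"side0":(265,260,365,360),"scene0":(260,140,350,210)}.items():
    p,d,K,T=load(n); cv2.imwrite(f"pics/{n}_c.png",cv2.resize(p[b:e,a:c,::-1],None,fx=6,fy=6,interpolation=cv2.INTER_CUBIC))
for n,(a,b,c,e) in {"side0":(215,110,315,220),"scene0":(325,185,485,310)}.items():
    p,d,K,T=load(n); cv2.imwrite(f"pics/{n}_s.png",cv2.resize(p[b:e,a:c,::-1],None,fx=5,fy=5,interpolation=cv2.INTER_CUBIC))
p,d,K,T=load("side0");C=cloud(d,K,T)
for u,v in [(345,278),(345,290),(286,338),(288,350),(266,160),(240,190),(262,125),(240,150)]: print((u,v),C[v,u].round(1))
E
```

```text
(345, 278) [ 595.6 -238.6   67.3]
(345, 290) [ 595.9 -243.1   33.4]
(286, 338) [ 457.9 -322.6   67.9]
(288, 350) [ 458.5 -326.7   32.2]
(266, 160) [527.8 150.8  83.5]
(240, 190) [444.8  37.5  99.2]
(262, 125) [537.1 216.4 145.5]
(240, 150) [470.3 188.5 101. ]
```

View pics/side0_c.png

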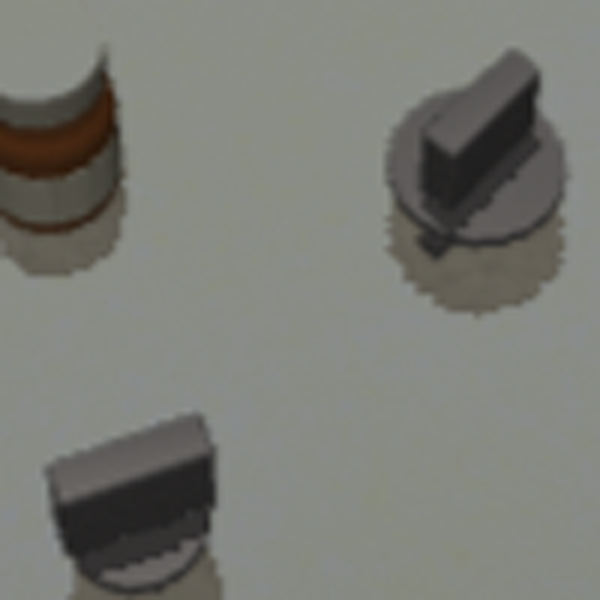

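View pics/side0_s.png

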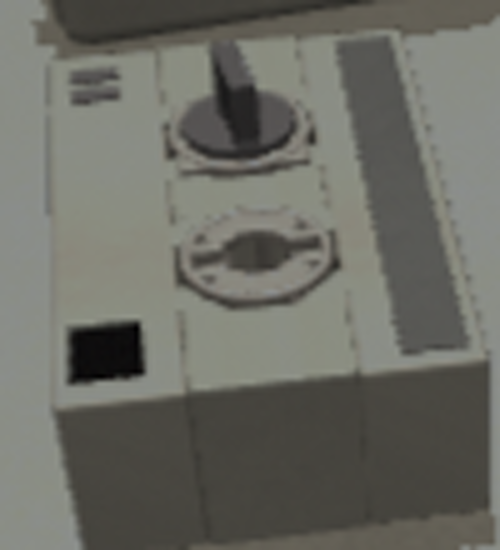

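View pics/scene0_s.png

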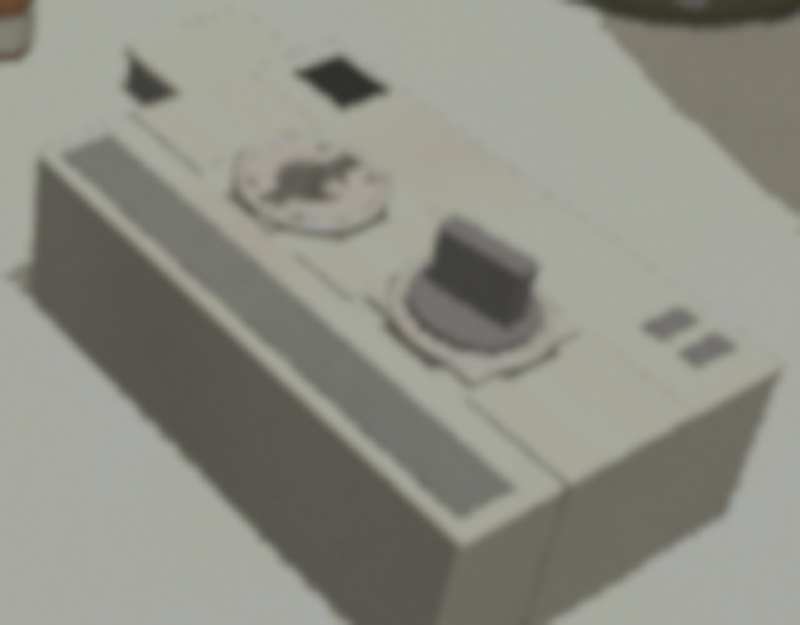

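View pics/scene0_c.png

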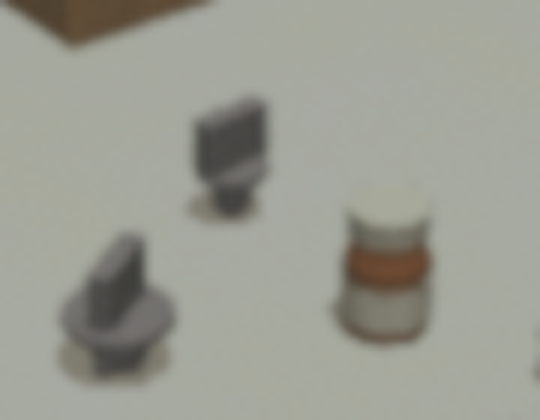

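```bash
python3 - <<'E'
from h import *
for n in ["side0","scene0"]:
    p,d,K,T=load(n);C=cloud(d,K,T).reshape(-1,3);C=C[d.ravel()>0]
    N=C[np.hypot(C[:,0]-596,C[:,1]+240)<60]
    t=N[(N[:,2]>62)&(N[:,2]<72)]; 
    r=cv2.minAreaRect(t[:,:2].astype(np.float32)); print(n,"bar",len(t),r,t.mean(0))
    dd=N[(N[:,2]>29)&(N[:,2]<37)]; print("disc",len(dd),cv2.minEnclosingCircle(dd[:,:2].astype(np.float32)))
    # box deck
    S=C[(C[:,2]>95)&(C[:,2]<103)&(C[:,0]>350)&(C[:,0]<750)&(C[:,1]>-50)&(C[:,1]<350)]
    r=cv2.minAreaRect(S[:,:2].astype(np.float32)); print("deck",r)
    # capped bar
    B=C[(C[:,2]>138)&(C[:,2]<150)&(abs(C[:,0]-537)<60)&(abs(C[:,1]-216)<60)]
    if len(B)>5: print("capped bar",cv2.minAreaRect(B[:,:2].astype(np.float32)))
# slots by ray
for uv in [(253.4,162.2),(280,158.6),(266.5,160.4)]: print("side",ray("side0",uv,104).round(1))
for uv in [(325+268/5,185+202/5),(325+357/5,185+160/5)]: print("scene",ray("scene0",uv,104).round(1))
E
```

```text
side0 bar 164 ((596.2005615234375, -235.6075439453125), (46.55754470825195, 13.73805046081543), 30.610637664794922) [ 595.67286335 -236.56475629   67.23111981]
disc 383 ((596.2017822265625, -235.5906219482422), 30.34581184387207)
deck ((529.942138671875, 178.03079223632812), (305.9222717285156, 199.65274047851562), 82.50178527832031)
capped bar ((536.46630859375, 231.25253295898438), (13.176063537597656, 46.94340896606445), 2.1458489894866943)
scene0 bar 43 ((603.4332885742188, -234.16513061523438), (44.958229064941406, 13.429811477661133), 27.01812744140625) [ 603.46824012 -233.71766351   65.15057274]
disc 117 ((603.21533203125, -234.27688598632812), 30.096649169921875)
deck ((534.7068481445312, 176.2542724609375), (302.1636657714844, 202.27491760253906), 82.50823974609375)
capped bar ((541.912353515625, 231.74899291992188), (16.100406646728516, 45.146156311035156), 1.2925218343734741)
side [492.6 124.  104. ]
side [557.8 118.9 104. ]
side [524.5 121.6 104. ]
scene [556.1 122.3 104. ]
scene [495.8 127.3 104. ]
```

```bash
cat >> h.py <<'E'
from scipy.spatial.transform import Rotation as Ro
def target(th):
    a=np.radians(th); z=np.array([np.cos(a),np.sin(a),0]); x=np.array([0,0,-1.]); return np.stack([x,np.cross(z,x),z],1)
def st():
    from cell import manip
    s=manip.read_state(); R=Ro.from_euler("xyz",s["eef_rot"]).as_matrix()
    return s,R
def go(pos,th,show=True):
    s,R=st(); 
    rv=np.degrees(Ro.from_matrix(R.T@target(th)).as_rotvec()); dp=R.T@(np.array(pos)-s["eef_pos"])/10
    print("jaw",np.degrees(np.arctan2(R[1,2],R[0,2])).round(2),"pos",s["eef_pos"].round(1),"t",round(s["clock"],2),"q",s["joints"].round(2),"F",s["wrist_force"].round(1),"M",s["moment"].round(2),"gap",round(s["finger_gap"],1))
    print("turn deg",rv.round(2),"dp cm",dp.round(3))
E
python3 -c "
from h import *
go([597,-235.5,160],120.6);go([597,-235.5,160],-59.4)"
```

```text
jaw 63.66 pos [244.  492.7 205. ] t 0.15 q [ 1.04  0.3   1.52 -0.    1.32 -0.07] F [-0.4  0.9  0.6] M [0.04 0.02 0.02] gap 93.7
turn deg [-5.694e+01 -4.000e-02 -3.000e-02] dp cm [  4.542 -63.95  -49.589]
jaw 63.66 pos [244.  492.7 205. ] t 0.15 q [ 1.04  0.3   1.52 -0.    1.32 -0.07] F [-0.4  0.9  0.6] M [0.04 0.02 0.02] gap 93.7
turn deg [ 1.2306e+02 -3.0000e-02  5.0000e-02] dp cm [  4.542 -63.95  -49.589]
```

```bash
cat >> h.py <<'E'
def plan(pos,th,n=8,vmax=6.0,tmax=10.0,dec=1):
    go(pos,th); s,R=st(); p=s["eef_pos"].copy(); pos=np.array(pos,float); T=[];D=[]
    for k in range(n):
        rv=np.degrees(Ro.from_matrix(R.T@target(th)).as_rotvec()); dp=R.T@(pos-p)/10
        dp*=min(1,vmax/max(np.linalg.norm(dp),1e-9)); rv*=min(1,tmax/max(np.linalg.norm(rv),1e-9))
        rv=rv.round(1);dp=dp.round(dec)
        p=p+R@dp*10; R=R@Ro.from_rotvec(np.radians(rv)).as_matrix(); T.append(rv.tolist());D.append(dp.tolist())
    print("turn",T);print("dp",D)
E
python3 -c "
from h import *
plan([597,-235.5,190],-59.4)"
```

```text
jaw 63.66 pos [244.  492.7 205. ] t 0.15 q [ 1.04  0.3   1.52 -0.    1.32 -0.07] F [-0.4  0.9  0.6] M [0.04 0.02 0.02] gap 93.7
turn deg [ 1.2306e+02 -3.0000e-02  5.0000e-02] dp cm [  1.542 -63.95  -49.592]
turn [[10.0, -0.0, 0.0], [10.0, -0.0, 0.0], [10.0, -0.0, 0.0], [10.0, -0.0, 0.0], [10.0, -0.0, 0.0], [10.0, -0.0, 0.0], [10.0, -0.0, 0.0], [10.0, 0.0, 0.0]]
dp [[0.1, -4.7, -3.7], [0.1, -5.3, -2.8], [0.1, -5.7, -1.8], [0.1, -5.9, -0.8], [0.1, -6.0, 0.2], [0.1, -5.9, 1.3], [0.1, -5.6, 2.3], [0.1, -5.1, 3.2]]
```

{"op": "jog_arm", "data": {"turn": [[10,0,0],[10,0,0],[10,0,0],[10,0,0],[10,0,0],[10,0,0],[10,0,0],[10,0,0]], "dp": [[0,-4.7,-3.7],[0,-5.3,-2.8],[0,-5.7,-1.8],[0,-5.9,-0.8],[0,-6.0,0.2],[0,-5.9,1.3],[0,-5.6,2.3],[0,-5.1,3.2]], "gripper": [0,0,0,0,0,0,0,0]}}

```text
clock: 1.15
eef_pos: [449.3, 45.9, 204.4]
eef_rot: [-1.513, 1.569, -1.836]
wrist_force: [1.9, 0.4, 0.1]
finger_gap: 93.8
```

```bash
python3 -c "
from h import *
plan([597,-235.5,190],-59.4)"
```

```text
jaw -18.52 pos [449.3  45.9 204.4] t 1.15 q [ 0.02  0.08  1.79 -0.    1.28  0.35] F [1.9 0.4 0.1] M [ 0.01  0.05 -0.08] gap 93.8
turn deg [40.88  0.05  0.1 ] dp cm [  1.482 -21.985  22.945]
turn [[10.0, 0.0, 0.0], [10.0, 0.0, 0.0], [10.0, 0.0, 0.0], [10.0, 0.1, 0.1], [0.9, -0.0, -0.0], [-0.0, -0.0, -0.0], [-0.0, -0.0, -0.0], [-0.0, -0.0, -0.0]]
dp [[0.3, -4.1, 4.3], [0.3, -3.3, 5.0], [0.3, -2.4, 5.5], [0.3, -1.5, 5.8], [0.2, -0.4, 6.0], [0.1, -0.1, 1.8], [-0.0, 0.0, 0.0], [-0.0, 0.0, 0.0]]
```

{"op": "jog_arm", "data": {"turn": [[10,0,0],[10,0,0],[10,0,0],[10,0,0],[0.9,0,0],[0,0,0],[0,0,0]], "dp": [[0.3,-4.1,4.3],[0.3,-3.3,5.0],[0.3,-2.4,5.5],[0.3,-1.5,5.8],[0.2,-0.4,6.0],[0.1,-0.1,1.8],[0,0,0]], "gripper": [0,0,0,0,0,0,0]}}

```text
clock: 2.02
eef_pos: [595.6, -251.1, 186.7]
eef_rot: [-1.992, 1.568, -3.061]
wrist_force: [-0.0, -0.3, -0.6]
finger_gap: 94.1
```

```bash
python3 - <<'E'
from h import *
from cell import camera,calibration
go([597,-235.5,190],-59.4)
n="wrist";c=calibration(n);p,d=camera(n); cv2.imwrite(f"pics/{n}1.png",p[:,:,::-1]); np.savez(f"{n}1.npz",p=p,d=d,K=c["K"],T=c["world_from_camera"])
E
```

```text
jaw -61.27 pos [ 595.6 -251.1  186.7] t 2.02 q [-0.46  0.53  1.24 -0.    1.37  0.61] F [-0.  -0.3 -0.6] M [-0.05  0.12  0.02] gap 94.1
turn deg [-1.87 -0.06  0.14] dp cm [-0.326  0.871 -1.302]
```

View pics/wrist1.png

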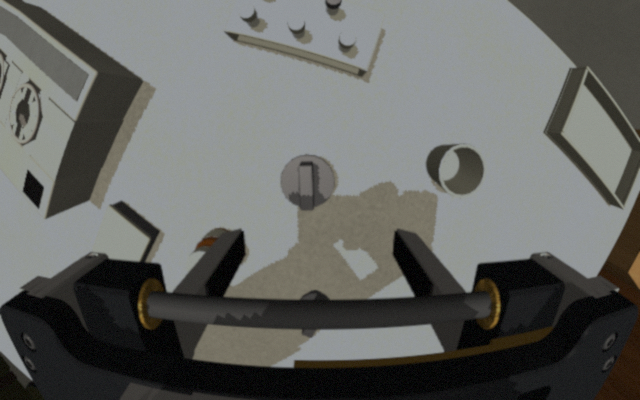

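The wrist picture shows the cover's disc centred near (308,181), with its bar upright in the picture from about (306,163) to (306,207). The open bath is at the left edge near (25,110).

```bash
cat >> h.py <<'E'
def fray(uv,K,T):
    q=np.array([uv[0]-K[0,2],uv[1]-K[1,2]],float); r=np.hypot(*q)+1e-9; t=r/K[0,0]
    return T[:3,:3]@np.array([*(np.sin(t)*q/r),np.cos(t)])
def fz(uv,z,K,T):
    r=fray(uv,K,T); o=T[:3,3]; return o+r*(z-o[2])/r[2]
def fcloud(d,K,T):
    v,u=np.mgrid[0:d.shape[0],0:d.shape[1]]; x=u-K[0,2];y=v-K[1,2]; r=np.hypot(x,y)+1e-9; t=r/K[0,0]
    k=np.tan(t)*d/r; P=np.stack([x*k,y*k,d],-1); return P@T[:3,:3].T+T[:3,3]
E
python3 - <<'E'
from h import *
p,d,K,T=load("wrist1"); C=fcloud(d,K,T)
sub=np.zeros(d.shape,bool); sub[150:215,275:345]=True; sub&=d>0
t=C[sub&(C[...,2]>61)&(C[...,2]<74)]; print("z",np.median(t[:,2])); print("bar",len(t),cv2.minAreaRect(t[:,:2].astype(np.float32)))
dd=C[sub&(C[...,2]>28)&(C[...,2]<40)]; print("disc",len(dd),cv2.minEnclosingCircle(dd[:,:2].astype(np.float32)))
# disc contour by grey threshold & ray on z=33
for uv in [(281,181),(337,181),(308,154),(308,210)]: print(uv,fz(uv,33,K,T).round(1))
print("table z",C[250:255,330:340,2].mean())
cv2.imwrite("pics/w1c.png",cv2.resize(p[145:220,265:355,::-1],None,fx=7,fy=7,interpolation=cv2.INTER_CUBIC))
cv2.imwrite("pics/w1b.png",cv2.resize(p[60:160,0:80,::-1],None,fx=6,fy=6,interpolation=cv2.INTER_CUBIC))
E
```

```text
z 68.15342198862353
bar 628 ((597.068115234375, -235.19781494140625), (45.852264404296875, 13.447919845581055), 30.222673416137695)
disc 1613 ((597.0687866210938, -234.71751403808594), 30.20250129699707)
(281, 181) [ 583.9 -209.5   33. ]
(337, 181) [ 613.4 -263.6   33. ]
(308, 154) [ 624.3 -221.6   33. ]
(308, 210) [ 569.  -251.4   33. ]
table z 1.4655656720756849
```

View pics/w1c.png

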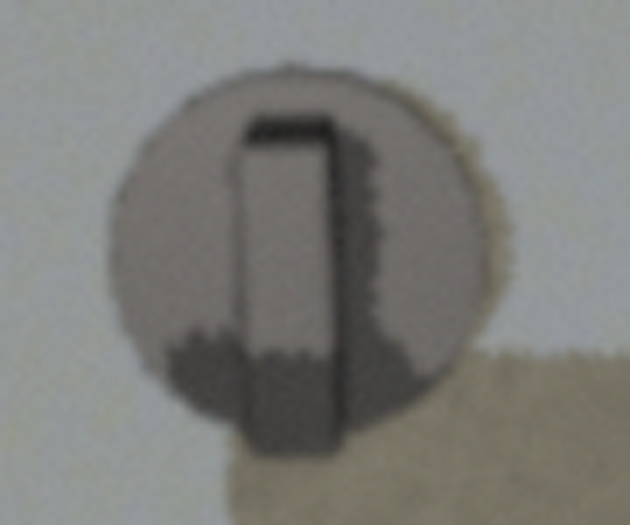

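View pics/w1b.png

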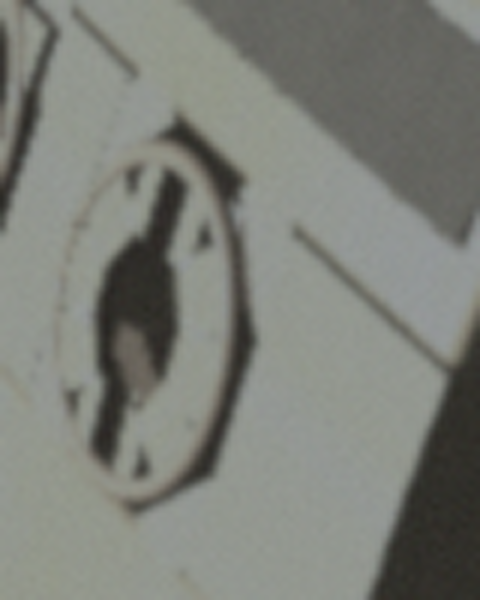

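```bash
python3 -c "
from h import *
plan([597,-235,110],-59.8)"
```

```text
jaw -61.23 pos [ 595.4 -250.4  186.9] t 2.08 q [-0.45  0.53  1.24 -0.    1.37  0.61] F [-0.3 -0.  -0.6] M [-0.07  0.14  0.01] gap 93.6
turn deg [-1.43 -0.06  0.13] dp cm [ 7.694  0.897 -1.269]
turn [[-1.4, -0.1, 0.1], [-0.0, 0.0, 0.0], [-0.0, 0.0, 0.0], [-0.0, 0.0, 0.0], [-0.0, 0.0, 0.0], [-0.0, 0.0, 0.0], [-0.0, 0.0, 0.0], [-0.0, 0.0, 0.0]]
dp [[5.9, 0.7, -1.0], [1.8, 0.2, -0.3], [-0.0, 0.0, 0.0], [-0.0, 0.0, 0.0], [-0.0, 0.0, 0.0], [-0.0, 0.0, 0.0], [-0.0, 0.0, 0.0], [-0.0, 0.0, 0.0]]
```

{"op": "jog_arm", "data": {"turn": [[-1.4,-0.1,0.1],[0,0,0],[0,0,0],[0,0,0],[0,0,0]], "dp": [[1.5,0.9,-1.3],[3,0,0],[3,0,0],[0.3,0,0],[0,0,0]], "gripper": [0,0,0,0,0]}}

```text
clock: 2.7
eef_pos: [596.8, -228.9, 110.4]
eef_rot: [0.475, 1.567, -0.563]
wrist_force: [-0.5, -0.3, 0.4]
finger_gap: 94.6
```

```bash
python3 -c "
from h import *
plan([597,-235,40],-59.8)"
```

```text
jaw -59.49 pos [ 596.8 -228.9  110.4] t 2.7 q [-0.42  0.58  1.35 -0.    1.21  0.62] F [-0.5 -0.3  0.4] M [-0.03  0.11  0.03] gap 94.6
turn deg [ 0.31  0.17 -0.09] dp cm [ 7.044 -0.303  0.513]
turn [[0.3, 0.2, -0.1], [0.0, -0.0, 0.0], [0.0, -0.0, 0.0], [0.0, -0.0, 0.0], [0.0, -0.0, 0.0], [0.0, -0.0, 0.0], [0.0, -0.0, 0.0], [0.0, -0.0, 0.0]]
dp [[6.0, -0.3, 0.4], [1.0, -0.0, 0.1], [0.0, -0.0, 0.0], [0.0, -0.0, 0.0], [0.0, -0.0, 0.0], [0.0, -0.0, 0.0], [0.0, -0.0, 0.0], [0.0, -0.0, 0.0]]
```

{"op": "jog_arm", "data": {"turn": [[0.3,0.2,-0.1],[0,0,0],[0,0,0],[0,0,0],[0,0,0]], "dp": [[1.0,-0.3,0.5],[2.5,0,0],[2.0,0,0],[0.6,0,0],[0,0,0]], "gripper": [0,0,0,0,0]}}

```text
clock: 3.32
eef_pos: [598.3, -236.3, 50.5]
eef_rot: [0.633, 1.566, -0.412]
wrist_force: [0.0, -0.4, 0.2]
finger_gap: 94.0
```

```bash
python3 -c "
from h import *
plan([597,-235,40],-59.8,3,dec=2)"
```

```text
jaw -59.84 pos [ 598.3 -236.3   50.5] t 3.33 q [-0.43  0.66  1.38  0.    1.1   0.61] F [ 0.  -0.4  0.2] M [-0.05  0.1  -0.01] gap 94.0
turn deg [-0.04  0.2  -0.15] dp cm [ 1.047 -0.048 -0.176]
turn [[-0.0, 0.2, -0.1], [-0.0, 0.0, -0.0], [-0.0, 0.0, -0.0]]
dp [[1.05, -0.05, -0.18], [-0.0, 0.0, 0.0], [-0.0, 0.0, 0.0]]
```

{"op": "jog_arm", "data": {"turn": [[0,0.2,-0.1],[0,0,0],[0,0,0],[0,0,0],[0,0,0],[0,0,0],[0,0,0],[0,0,0]], "dp": [[1.05,-0.05,-0.15],[0,0,0],[0,0,0],[0,0,0],[0,0,0],[0,0,0],[0,0,0],[0,0,0]], "gripper": [0,0.6,0.75,0.8,1,1,1,1], "grip_force": 12}}

```text
clock: 4.32
eef_pos: [598.0, -235.5, 41.3]
eef_rot: [0.826, 1.567, -0.218]
wrist_force: [0.3, -0.6, -0.1]
finger_gap: 27.3
```

```bash
python3 -c "
from h import *
plan([597,-235,39],-59.8,3,dec=2)"
```

```text
jaw -59.83 pos [ 598.  -235.5   41.3] t 4.33 q [-0.43  0.67  1.38  0.    1.09  0.61] F [ 0.3 -0.6 -0.1] M [-0.05  0.18  0.02] gap 27.3
turn deg [-0.03  0.13 -0.14] dp cm [ 0.234 -0.057 -0.094]
turn [[-0.0, 0.1, -0.1], [-0.0, 0.0, -0.0], [-0.0, 0.0, -0.0]]
dp [[0.23, -0.06, -0.09], [0.0, 0.0, -0.0], [0.0, 0.0, -0.0]]
```

Still closing.

{"op": "jog_arm", "data": {"turn": [[0,0,0],[0,0,0],[0,0,0],[0,0,0],[0,0,0],[0,0,0]], "dp": [[0.1,0,0],[0,0,0],[0,0,0],[0,0,0],[0,0,0],[0,0,0]], "gripper": [1,1,1,1,1,1], "grip_force": 30}}

```text
clock: 5.08
eef_pos: [597.9, -235.5, 40.1]
eef_rot: [0.851, 1.568, -0.194]
wrist_force: [-0.2, -0.7, 0.2]
finger_gap: 14.2
```

```bash
python3 -c "
from h import *
plan([597,-235,140],-59.8,3,dec=2)"
```

```text
jaw -59.83 pos [ 597.9 -235.5   40.1] t 5.08 q [-0.43  0.67  1.38  0.    1.09  0.61] F [-0.2 -0.7  0.2] M [0.01 0.16 0.03] gap 14.2
turn deg [-0.03  0.12 -0.13] dp cm [-9.989 -0.027 -0.067]
turn [[-0.0, 0.1, -0.1], [-0.0, 0.0, -0.0], [-0.0, 0.0, -0.0]]
dp [[-6.0, -0.02, -0.04], [-3.99, -0.01, -0.03], [0.0, -0.0, -0.0]]
```

{"op": "jog_arm", "data": {"turn": [[0,0,0],[0,0,0],[0,0,0],[0,0,0],[0,0,0],[0,0,0],[0,0,0]], "dp": [[-1,0,0],[-3,0,0],[-5,0,0],[-5,0,0],[-3,0,0],[-1,0,0],[0,0,0]], "gripper": [1,1,1,1,1,1,1]}}

```text
clock: 5.95
eef_pos: [596.6, -235.1, 227.7]
eef_rot: [0.876, 1.568, -0.168]
wrist_force: [0.1, -0.2, -2.0]
finger_gap: 13.5
```

```bash
python3 - <<'E'
from h import *
from cell import camera,calibration
plan([524,122,220],85.4,vmax=4,tmax=9)
n="wrist";c=calibration(n);p,d=camera(n); cv2.imwrite(f"pics/{n}2.png",p[:,:,::-1]); np.savez(f"{n}2.npz",p=p,d=d,K=c["K"],T=c["world_from_camera"])
E
```

```text
jaw -59.83 pos [ 596.6 -235.1  227.7] t 5.95 q [-0.43  0.49  1.2   0.    1.44  0.61] F [ 0.1 -0.2 -2. ] M [-0.02  0.13 -0.03] gap 13.5
turn deg [-1.4523e+02  1.9000e-01  8.0000e-02] dp cm [  0.739  11.664 -34.523]
turn [[-9.0, 0.0, 0.0], [-9.0, 0.0, 0.0], [-9.0, 0.0, 0.0], [-9.0, 0.0, 0.0], [-9.0, 0.0, 0.0], [-9.0, 0.0, 0.0], [-9.0, 0.0, 0.0], [-9.0, 0.0, 0.0]]
dp [[0.1, 1.3, -3.8], [0.1, 1.9, -3.5], [0.1, 2.4, -3.2], [0.1, 2.9, -2.8], [0.1, 3.3, -2.3], [0.1, 3.6, -1.8], [0.0, 3.8, -1.2], [0.1, 3.9, -0.6]]
```

View pics/wrist2.png

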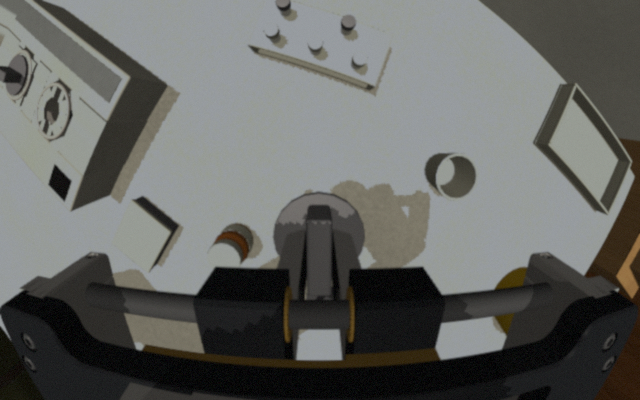

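{"op": "jog_arm", "data": {"turn": [[-9,0,0],[-9,0,0],[-9,0,0],[-9,0,0],[-9,0,0],[-9,0,0],[-9,0,0],[-9,0,0]], "dp": [[0,1.3,-3.8],[0,1.9,-3.5],[0,2.4,-3.2],[0,2.9,-2.8],[0,3.3,-2.3],[0,3.6,-1.8],[0,3.8,-1.2],[0,3.9,-0.6]], "gripper": [1,1,1,1,1,1,1,1]}}

```text
clock: 7.0
eef_pos: [522.4, 85.5, 213.9]
eef_rot: [2.718, 1.552, 2.966]
wrist_force: [1.0, -0.2, -1.0]
finger_gap: 13.5
```

```bash
python3 -c "
from h import *
plan([450,128,225],85.4,vmax=4,tmax=9)"
```

```text
jaw 14.23 pos [522.4  85.5 213.9] t 7.0 q [ 0.09  0.26  1.55  0.01  1.35 -0.16] F [ 1.  -0.2 -1. ] M [-0.03 -0.09  0.  ] gap 13.5
turn deg [-71.18  -0.58  -1.  ] dp cm [-0.96   5.906 -5.988]
turn [[-9.0, -0.1, -0.1], [-9.0, -0.1, -0.1], [-9.0, -0.1, -0.1], [-9.0, -0.1, -0.1], [-9.0, -0.0, -0.1], [-9.0, -0.0, -0.1], [-9.0, -0.1, -0.2], [-8.2, -0.0, -0.1]]
dp [[-0.5, 2.8, -2.8], [-0.4, 3.2, -2.4], [-0.1, 0.4, -0.2], [0.0, 0.0, -0.0], [0.0, 0.0, -0.0], [0.0, 0.0, -0.0], [0.0, 0.0, 0.0], [0.0, 0.0, 0.0]]
```

{"op": "jog_arm", "data": {"turn": [[-9,-0.1,-0.2],[-9,-0.1,-0.2],[-9,-0.1,-0.2],[-9,0,-0.2],[-9,0,-0.1],[-9,0,0],[-9,0,0],[-6,0,0]], "dp": [[-0.4,1.5,-1.5],[-0.3,1.6,-1.3],[-0.2,1.8,-1.0],[0,1.5,-0.6],[0,0.5,-0.3],[0,0.2,0],[0,0,0],[0,0,0]], "gripper": [1,1,1,1,1,1,1,1]}}

```text
clock: 8.0
eef_pos: [437.8, 127.4, 212.5]
eef_rot: [2.046, 1.544, -2.738]
wrist_force: [-0.2, -0.2, -1.2]
finger_gap: 13.7
```

{"op": "jog_arm", "data": {"turn": [[0,0,0]], "dp": [[0,0,0]], "gripper": [1]}}

```text
clock: 8.12
eef_pos: [437.3, 127.4, 211.3]
eef_rot: [2.031, 1.542, -2.754]
wrist_force: [0.4, 0.1, -1.7]
finger_gap: 13.6
```

```bash
python3 - <<'E'
from h import *
from cell import camera,calibration
go([524,122,160],85.4)
n="wrist";c=calibration(n);p,d=camera(n); cv2.imwrite(f"pics/{n}3.png",p[:,:,::-1]); np.savez(f"{n}3.npz",p=p,d=d,K=c["K"],T=c["world_from_camera"])
E
```

```text
jaw 85.87 pos [437.3 127.4 211.3] t 8.12 q [ 0.21  0.1   1.75 -0.01  1.32 -1.29] F [ 0.4  0.1 -1.7] M [ 0.04 -0.04  0.03] gap 13.6
turn deg [ 0.46 -0.73 -1.46] dp cm [ 4.905 -8.818  0.155]
```

View pics/wrist3.png

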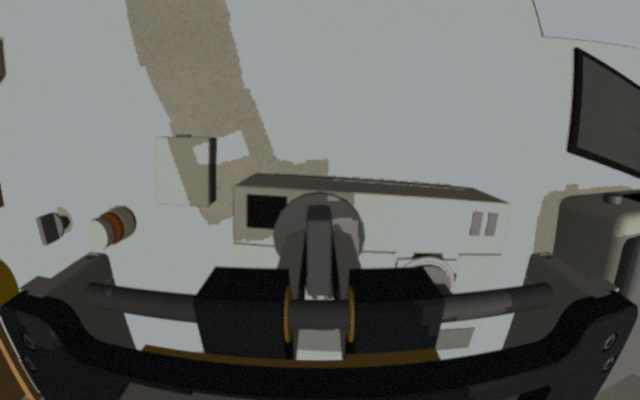

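The bath is hidden below the gripper here, because the camera looks toward tool +y. I'll move to the far side of the bath.

```bash
python3 -c "
from h import *
plan([600,116,225],85.4,vmax=4,tmax=9)"
```

```text
jaw 85.79 pos [437.3 127.3 211.3] t 8.18 q [ 0.21  0.1   1.75 -0.01  1.32 -1.29] F [-0.2 -0.6 -2.3] M [ 0.02 -0.08  0.01] gap 13.6
turn deg [ 0.38 -0.74 -1.46] dp cm [ -1.784 -16.272   0.049]
turn [[0.4, -0.7, -1.5], [-0.0, -0.0, 0.0], [-0.0, -0.0, 0.0], [-0.0, -0.0, 0.0], [-0.0, -0.0, 0.0], [-0.0, -0.0, 0.0], [-0.0, -0.0, 0.0], [-0.0, -0.0, 0.0]]
dp [[-0.4, -4.0, 0.0], [-0.3, -4.0, 0.0], [-0.4, -4.0, 0.1], [-0.3, -4.0, 0.0], [-0.1, -0.3, 0.0], [0.0, -0.0, 0.0], [0.0, -0.0, 0.0], [0.0, -0.0, 0.0]]
```

{"op": "jog_arm", "data": {"turn": [[0.4,-0.7,-1.5],[0,0,0],[0,0,0],[0,0,0],[0,0,0],[0,0,0],[0,0,0]], "dp": [[-0.6,-2,0],[-0.6,-4,0],[-0.3,-4,0],[0,-3,0],[0,-1.5,0],[0,0,0],[0,0,0]], "gripper": [1,1,1,1,1,1,1]}}

```text
clock: 9.05
eef_pos: [591.5, 113.3, 225.9]
eef_rot: [-1.286, 1.563, 0.19]
wrist_force: [-1.0, -0.6, -0.7]
finger_gap: 13.8
```

```bash
python3 - <<'E'
from h import *
from cell import camera,calibration
go([524,122,160],85.4)
n="wrist";c=calibration(n);p,d=camera(n); cv2.imwrite(f"pics/{n}4.png",p[:,:,::-1]); np.savez(f"{n}4.npz",p=p,d=d,K=c["K"],T=c["world_from_camera"])
E
```

```text
jaw 84.59 pos [591.5 113.3 225.9] t 9.05 q [ 0.13  0.4   1.34  0.    1.39 -1.35] F [-1.  -0.6 -0.7] M [-0.01  0.    0.06] gap 13.8
turn deg [-0.81  0.13  0.45] dp cm [6.536 6.853 0.213]
```

View pics/wrist4.png

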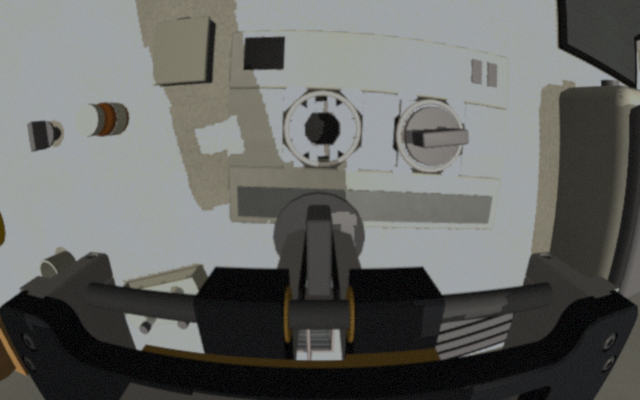

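The open bath is at about (322,128) with its slots running nearly vertical in the picture. The capped bath is at about (432,135).

```bash
python3 - <<'E'
from h import *
p,d,K,T=load("wrist4")
a,b,c,e=275,80,370,175
cv2.imwrite("pics/w4b.png",cv2.resize(p[b:e,a:c,::-1],None,fx=6,fy=6,interpolation=cv2.INTER_CUBIC))
C=fcloud(d,K,T)
print(np.median(C[95:165,290:355,2]))
# capped disc edge etc: held cap disc
cv2.imwrite("pics/w4c.png",cv2.resize(p[185:300,260:380,::-1],None,fx=5,fy=5,interpolation=cv2.INTER_CUBIC))
E
```

```text
104.65526528210626
```

View pics/w4b.png

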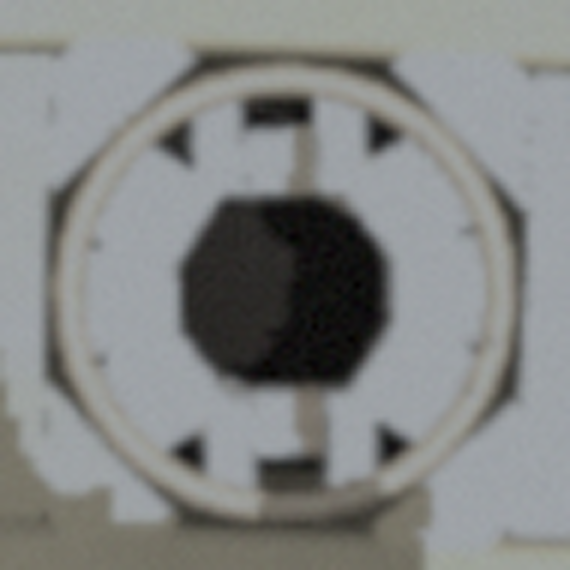

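View pics/w4c.png

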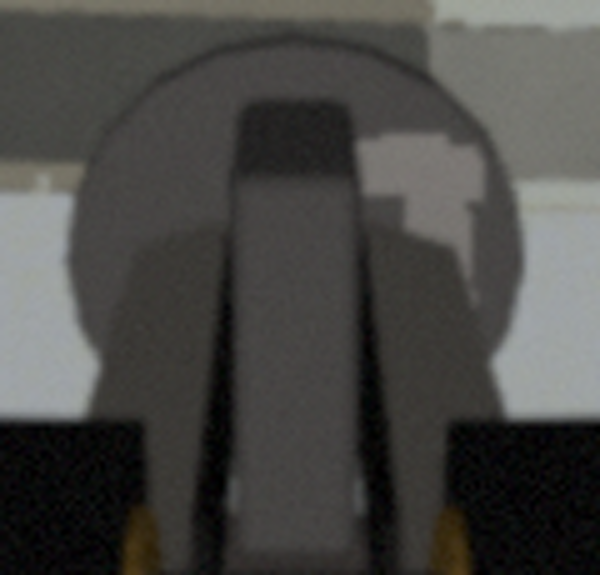

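```bash
python3 - <<'E'
from h import *
p,d,K,T=load("wrist4")
f=lambda x,y,z=104: fz((275+(x+.5)/6-.5,80+(y+.5)/6-.5),z,K,T)
a=f(278.5,98);b=f(291.5,488);m=(a+b)/2
print(a.round(1),b.round(1),m.round(1),np.degrees(np.arctan2(*(b-a)[[1,0]])),np.linalg.norm(b-a))
for q in [((245,98),(312,98)),((258,488),(325,488))]: print("slot w",np.linalg.norm(f(*q[0])-f(*q[1])))
L,R,U,D=f(180,290),f(388,290),f(284,196),f(284,386); print("bore",((L+R)/2).round(1),((U+D)/2).round(1),np.linalg.norm(L-R),np.linalg.norm(U-D))
L,R,U,D=f(52,290),f(520,290),f(284,63),f(284,524); print("ring",((L+R)/2).round(1),((U+D)/2).round(1),np.linalg.norm(L-R),np.linalg.norm(U-D))
# dark bore blob
g=cv2.cvtColor(p,cv2.COLOR_RGB2GRAY); print(g[128,322],g[128,345])
m=(g<70).astype(np.uint8); n,l,s,c=cv2.connectedComponentsWithStats(m); k=l[128,322]; 
cs=cv2.findContours((l==k).astype(np.uint8),cv2.RETR_EXTERNAL,cv2.CHAIN_APPROX_NONE)[0][0][:,0]
W=np.array([fz(q,104,K,T)[:2] for q in cs],np.float32); print("bore blob",s[k],cv2.minEnclosingCircle(W),cv2.fitEllipse(W))
# held disc: z of disc top = tcp-40+33
z=225.9-40.1+33
h=lambda x,y: fz((260+(x+.5)/5-.5,185+(y+.5)/5-.5),z,K,T)
pts=np.array([h(*q)[:2] for q in [(70,250),(82,190),(110,135),(160,82),(220,50),(295,37),(370,50),(430,83),(480,135),(510,190),(523,250)]])
A=np.c_[2*pts,np.ones(len(pts))]; s=np.linalg.lstsq(A,(pts**2).sum(1),rcond=None)[0]; print("held disc c",s[:2],"r",np.sqrt(s[2]+s[:2]@s[:2]))
E
```

```text
[491.7 125.  104. ] [555.2 121.2 104. ] [523.5 123.1 104. ] -3.4765931523824656 63.63800283259548
slot w 10.711545431423302
slot w 10.935011963376136
bore [522.8 123.  104. ] [523.1 122.9 104. ] 33.500222729950444 30.898551625875584
ring [522.6 123.4 104. ] [523.5 122.9 104. ] 75.6884348888162 75.29454819561342
35 162
bore blob [306 113  33  31 869] ((523.468505859375, 123.03492736816406), 17.132808685302734) ((523.2442016601562, 123.10089874267578), (30.72892189025879, 32.23218536376953), 160.89752197265625)
held disc c [589.36327697 113.27556083] r 29.1391694735171
```

```bash
python3 -c "
from h import *
plan([523.3,123,165],86.5,vmax=4,tmax=9,dec=2)"
```

```text
jaw 84.6 pos [591.4 113.3 226. ] t 9.1 q [ 0.13  0.4   1.34  0.    1.39 -1.35] F [ 0.1  0.4 -1. ] M [ 0.06 -0.02  0.  ] gap 14.0
turn deg [-1.9   0.13  0.45] dp cm [6.043 6.917 0.307]
turn [[-1.9, 0.1, 0.5], [-0.0, 0.0, -0.0], [-0.0, 0.0, -0.0], [-0.0, 0.0, -0.0], [-0.0, 0.0, -0.0], [-0.0, 0.0, -0.0], [-0.0, 0.0, -0.0], [-0.0, 0.0, -0.0]]
dp [[2.63, 3.01, 0.13], [2.66, 2.98, 0.24], [0.79, 0.89, 0.07], [-0.0, -0.0, 0.0], [-0.0, -0.0, 0.0], [-0.0, -0.0, 0.0], [-0.0, -0.0, 0.0], [-0.0, -0.0, 0.0]]
```

{"op": "jog_arm", "data": {"turn": [[-1.9,0.1,0.5],[0,0,0],[0,0,0],[0,0,0],[0,0,0],[0,0,0],[0,0,0]], "dp": [[0.5,2,0.2],[1,2.5,0.2],[1.5,1.5,0.1],[1.5,0.5,0],[1,0,0],[0,0,0],[0,0,0]], "gripper": [1,1,1,1,1,1,1]}}

```text
clock: 9.98
eef_pos: [525.1, 123.5, 170.7]
eef_rot: [-1.164, 1.567, 0.346]
wrist_force: [-0.7, 0.3, -0.9]
finger_gap: 13.6
```

```bash
python3 -c "
from h import *
plan([523.3,123,150],86.5,vmax=4,n=2,dec=2)"
```

```text
jaw 86.5 pos [525.1 123.5 170.7] t 9.97 q [ 0.16  0.31  1.6   0.    1.24 -1.35] F [-0.7  0.3 -0.9] M [ 0.02 -0.02  0.01] gap 13.6
turn deg [-0.    0.08  0.2 ] dp cm [ 2.067  0.182 -0.06 ]
turn [[-0.0, 0.1, 0.2], [-0.0, -0.0, -0.0]]
dp [[2.07, 0.18, -0.06], [-0.0, 0.0, -0.0]]
```

{"op": "jog_arm", "data": {"turn": [[0,0.1,0.2],[0,0,0],[0,0,0],[0,0,0],[0,0,0]], "dp": [[0.3,0.18,-0.06],[0.8,0,0],[0.6,0,0],[0,0,0],[0,0,0]], "gripper": [1,1,1,1,1]}}

```text
clock: 10.6
eef_pos: [523.7, 122.8, 152.7]
eef_rot: [-2.655, 1.571, -1.146]
wrist_force: [-0.2, -0.0, -0.9]
finger_gap: 14.0
```

```bash
python3 - <<'E'
from h import *
from cell import camera,calibration
plan([523.3,123,145],86.5,vmax=4,n=2,dec=2)
for n in ["wrist","side","scene"]:
    c=calibration(n);p,d=camera(n); np.savez(f"{n}5.npz",p=p,d=d,K=c["K"],T=c["world_from_camera"])
    w=p if n=="wrist" else (p[90:200,210:320] if n=="side" else p[150:280,330:480])
    cv2.imwrite(f"pics/{n}5.png",w[:,:,::-1] if n=="wrist" else cv2.resize(w[:,:,::-1],None,fx=5,fy=5,interpolation=cv2.INTER_CUBIC)[:600])
E
```

```text
jaw 86.48 pos [523.7 122.8 152.7] t 10.6 q [ 0.16  0.32  1.62 -0.    1.2  -1.35] F [-0.2 -0.  -0.9] M [ 0.04 -0.01 -0.01] gap 14.0
turn deg [-0.02 -0.01  0.01] dp cm [0.774 0.038 0.014]
turn [[-0.0, -0.0, 0.0], [-0.0, -0.0, 0.0]]
dp [[0.77, 0.04, 0.01], [0.0, -0.0, 0.0]]
```

View pics/wrist5.png

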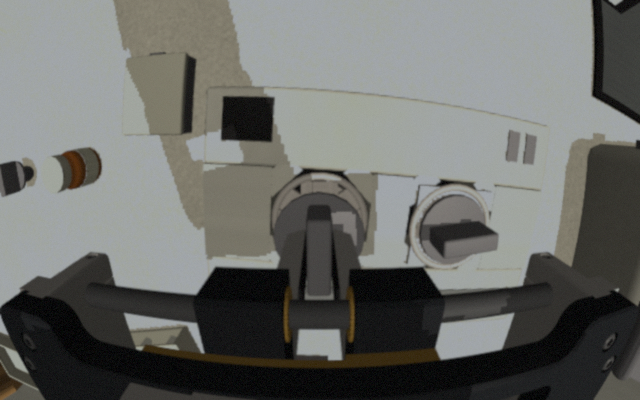

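View pics/side5.png

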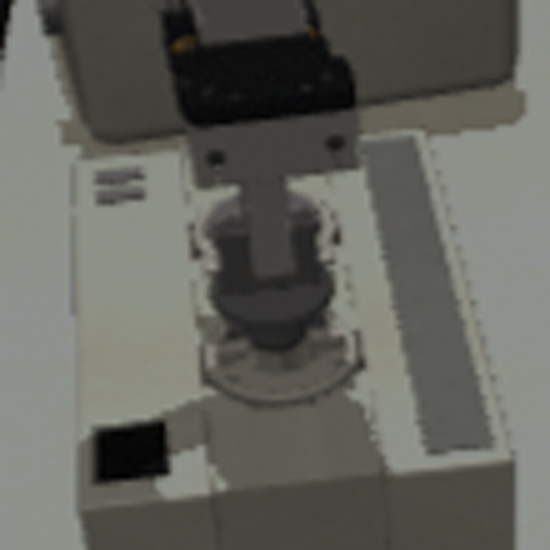

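View pics/scene5.png

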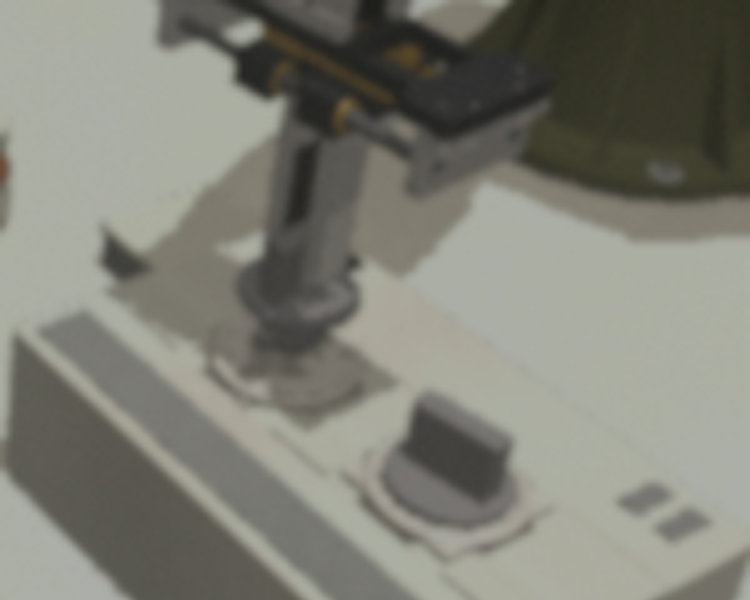

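The cover is upright over the open bath in all three views. Next I'll descend in small steps.

{"op": "jog_arm", "data": {"turn": [[0,0,0],[0,0,0],[0,0,0],[0,0,0]], "dp": [[0.5,0.04,0],[0.5,0,0],[0.1,0,0],[0,0,0]], "gripper": [1,1,1,1]}}

```text
clock: 11.25
eef_pos: [523.2, 122.9, 141.1]
eef_rot: [-2.179, 1.57, -0.67]
wrist_force: [-0.9, 1.4, -0.5]
finger_gap: 14.1
```

```bash
python3 -c "
from h import *
plan([523.3,123,136],86.5,vmax=4,n=1,dec=2)"
```

```text
jaw 86.48 pos [523.2 122.9 141.1] t 11.25 q [ 0.16  0.33  1.63 -0.    1.17 -1.35] F [-0.9  1.4 -0.5] M [-0.01  0.01  0.01] gap 14.1
turn deg [-0.02 -0.01  0.02] dp cm [ 0.505 -0.008  0.014]
turn [[-0.0, -0.0, 0.0]]
dp [[0.51, -0.01, 0.01]]
```

{"op": "jog_arm", "data": {"turn": [[0,0,0],[0,0,0],[0,0,0]], "dp": [[0.2,0,0],[0.2,0,0],[0,0,0]], "gripper": [1,1,1]}}

```text
clock: 11.62
eef_pos: [523.3, 122.9, 136.9]
eef_rot: [-1.879, 1.57, -0.37]
wrist_force: [-0.1, -0.4, -1.7]
finger_gap: 13.9
```

```bash
python3 -c "
from h import *
go([523.3,123,136],86.5)"
```

```text
jaw 86.48 pos [523.3 122.9 136.9] t 11.62 q [ 0.16  0.34  1.64 -0.    1.17 -1.35] F [-0.1 -0.4 -1.7] M [ 0.03 -0.04 -0.02] gap 13.9
turn deg [-0.02 -0.01  0.03] dp cm [0.091 0.002 0.012]
```

{"op": "jog_arm", "data": {"turn": [[0,0,0],[0,0,0],[0,0,0],[0,0,0]], "dp": [[0.2,0,0],[0.2,0,0],[0.1,0,0],[0,0,0]], "gripper": [1,1,1,1]}}

```text
clock: 12.12
eef_pos: [523.7, 122.9, 131.9]
eef_rot: [-1.543, 1.569, -0.033]
wrist_force: [0.7, 0.4, 0.1]
finger_gap: 13.7
```

```bash
python3 -c "
from h import *
go([523.3,123,124],86.5)"
```

```text
jaw 86.48 pos [523.7 122.9 131.9] t 12.12 q [ 0.16  0.34  1.64 -0.    1.15 -1.35] F [0.7 0.4 0.1] M [ 0.04 -0.18  0.04] gap 13.7
turn deg [-0.02  0.    0.1 ] dp cm [0.786 0.042 0.006]
```

{"op": "jog_arm", "data": {"turn": [[0,0,0],[0,0,0],[0,0,0],[0,0,0]], "dp": [[0,-0.05,0],[0.2,0,0],[0.2,0,0],[0,0,0]], "gripper": [1,1,1,1]}}

```text
clock: 12.62
eef_pos: [523.9, 122.8, 127.3]
eef_rot: [-1.716, 1.57, -0.207]
wrist_force: [0.8, 1.0, -0.6]
finger_gap: 14.2
```

```bash
python3 -c "
from h import *
go([523.3,123,124],86.5)"
```

```text
jaw 86.48 pos [523.9 122.8 127.3] t 12.62 q [ 0.16  0.35  1.64 -0.    1.15 -1.35] F [ 0.8  1.  -0.6] M [ 0.03 -0.02  0.06] gap 14.2
turn deg [-0.02 -0.01  0.04] dp cm [0.335 0.064 0.011]
```

{"op": "jog_arm", "data": {"turn": [[0,0,0],[0,0,0],[0,0,0],[0,0,0]], "dp": [[0.15,0,0],[0.15,0,0],[0.1,0,0],[0,0,0]], "gripper": [1,1,1,1]}}

```text
clock: 13.12
eef_pos: [523.9, 122.8, 123.1]
eef_rot: [-1.716, 1.57, -0.207]
wrist_force: [0.8, -0.1, -1.3]
finger_gap: 13.6
```

```bash
python3 -c "
from h import *
go([523.9,123,122],86.5)"
```

```text
jaw 86.48 pos [523.9 122.8 123.1] t 13.12 q [ 0.16  0.36  1.65 -0.    1.14 -1.35] F [ 0.8 -0.1 -1.3] M [ 0.07 -0.01 -0.01] gap 13.6
turn deg [-0.02 -0.01  0.04] dp cm [0.106 0.003 0.015]
```

{"op": "jog_arm", "data": {"turn": [[0,0,0],[0,0,0],[0,0,0]], "dp": [[0.1,0,0],[0.08,0,0],[0,0,0]], "gripper": [1,1,1]}}

```text
clock: 13.5
eef_pos: [524.1, 122.9, 121.6]
eef_rot: [-1.579, 1.57, -0.07]
wrist_force: [-1.4, 0.2, 1.6]
finger_gap: 13.9
```

```bash
python3 -c "
from h import *
go([523.9,123,122],86.5)"
```

```text
jaw 86.48 pos [524.1 122.9 121.6] t 13.5 q [ 0.16  0.36  1.65 -0.    1.13 -1.35] F [-1.4  0.2  1.6] M [-0.02  0.26  0.06] gap 13.9
turn deg [-0.02 -0.    0.07] dp cm [-0.041  0.018  0.012]
```

{"op": "jog_arm", "data": {"turn": [[3,0,0],[5,0,0],[5,0,0],[0,0,0]], "dp": [[0.03,0,0],[0.03,0,0],[0.03,0,0],[0.02,0,0]], "gripper": [1,1,1,1]}}

```text
clock: 14.0
eef_pos: [524.6, 122.2, 121.4]
eef_rot: [-1.69, 1.568, -0.413]
wrist_force: [-1.0, 0.4, 2.2]
finger_gap: 13.9
```

```bash
python3 -c "
from h import *
go([523.9,123,122],6.5)"
```

```text
jaw 73.16 pos [524.6 122.2 121.4] t 14.0 q [ 0.16  0.36  1.65 -0.    1.13 -1.11] F [-1.   0.4  2.2] M [0.1  0.26 0.02] gap 13.9
turn deg [66.66  0.09  0.17] dp cm [-0.057  0.092  0.056]
```

{"op": "jog_arm", "data": {"turn": [[4,0,0],[5,0,0],[5,0,0],[5,0,0],[0,0,0]], "dp": [[0.03,0.05,0.03],[0.03,0,0],[0.03,0,0],[0.03,0,0],[0.02,0,0]], "gripper": [1,1,1,1,1]}}

```text
clock: 14.62
eef_pos: [524.6, 122.0, 121.1]
eef_rot: [-1.487, 1.566, -0.54]
wrist_force: [-0.4, -0.8, 3.8]
finger_gap: 13.7
```

```bash
python3 -c "
from h import *
go([523.9,122.7,122],6.5)"
```

```text
jaw 54.29 pos [524.6 122.  121.1] t 14.62 q [ 0.16  0.36  1.65 -0.    1.13 -0.78] F [-0.4 -0.8  3.8] M [-0.05  0.36  0.02] gap 13.7
turn deg [47.79  0.14  0.25] dp cm [-0.09   0.1    0.019]
```

{"op": "jog_arm", "data": {"turn": [[4,0.1,0.2],[5,0,0],[5,0,0],[5,0,0],[0,0,0]], "dp": [[0.02,0.05,0],[0.02,0,0],[0.02,0,0],[0.02,0,0],[0.01,0,0]], "gripper": [1,1,1,1,1]}}

```text
clock: 15.25
eef_pos: [524.4, 121.9, 121.0]
eef_rot: [-1.794, 1.568, -1.169]
wrist_force: [-0.5, -0.1, 3.2]
finger_gap: 13.7
```

```bash
python3 -c "
from h import *
go([523.9,122.7,122],6.5)"
```

```text
jaw 35.81 pos [524.4 121.9 121. ] t 15.25 q [ 0.16  0.36  1.65 -0.    1.13 -0.46] F [-0.5 -0.1  3.2] M [-0.15  0.2   0.03] gap 13.7
turn deg [29.31  0.    0.15] dp cm [-0.104  0.09   0.007]
```

{"op": "jog_arm", "data": {"turn": [[4,0,0.1],[5,0,0],[4,0,0],[3,0,0],[0,0,0]], "dp": [[0.02,0.04,0],[0.02,0,0],[0.02,0,0],[0.02,0,0],[0.01,0,0]], "gripper": [1,1,1,1,1]}}

```text
clock: 15.88
eef_pos: [524.7, 122.6, 120.8]
eef_rot: [-0.46, 1.569, -0.101]
wrist_force: [-1.5, -0.7, 3.9]
finger_gap: 14.3
```

```bash
python3 -c "
from h import *
go([523.9,122.7,122],6.5)"
```

```text
jaw 20.59 pos [524.7 122.6 120.8] t 15.88 q [ 0.16  0.36  1.65 -0.    1.13 -0.2 ] F [-1.5 -0.7  3.9] M [-0.23  0.27  0.05] gap 14.3
turn deg [14.09  0.11  0.04] dp cm [-0.115  0.04  -0.071]
```

{"op": "jog_arm", "data": {"turn": [[3,0.1,0],[3,0,0],[2,0,0],[0,0,0]], "dp": [[0.02,0,-0.04],[0.02,0,0],[0.02,0,0],[0.02,0,0]], "gripper": [1,1,1,1]}}

```text
clock: 16.38
eef_pos: [524.2, 122.6, 119.5]
eef_rot: [-1.811, 1.57, -1.582]
wrist_force: [0.8, 0.4, 0.2]
finger_gap: 13.7
```

```bash
python3 -c "
from h import *
go([523.9,122.7,117],6.5)"
```

```text
jaw 13.11 pos [524.2 122.6 119.5] t 16.38 q [ 0.16  0.36  1.65 -0.    1.13 -0.07] F [0.8 0.4 0.2] M [-0.02 -0.07  0.01] gap 13.7
turn deg [ 6.61 -0.01  0.03] dp cm [ 0.255  0.013 -0.031]
```

The upward force vanished and z is falling, so the lugs are entering the pocket. I'll centre a little more and lower.

{"op": "jog_arm", "data": {"turn": [[2,0,0],[2,0,0],[0,0,0],[0,0,0]], "dp": [[0.05,0,0],[0.08,0,0],[0.08,0,0],[0,0,0]], "gripper": [1,1,1,1]}}

```text
clock: 16.88
eef_pos: [524.0, 122.6, 116.9]
eef_rot: [-2.628, 1.57, -2.471]
wrist_force: [-0.5, 0.0, -0.1]
finger_gap: 14.0
```

```bash
python3 -c "
from h import *
go([523.9,122.7,117],6.5)"
```

```text
jaw 8.98 pos [524.  122.6 116.9] t 16.88 q [ 0.16  0.36  1.65 -0.    1.13  0.01] F [-0.5  0.  -0.1] M [-0.08  0.17  0.02] gap 14.0
turn deg [ 2.48 -0.05  0.03] dp cm [-0.005  0.013 -0.01 ]
```

{"op": "jog_arm", "data": {"turn": [[1.5,0,0],[0,0,0],[0,0,0]], "dp": [[0.05,0,0],[0.06,0,0],[0.04,0,0]], "gripper": [1,1,1]}}

```text
clock: 17.25
eef_pos: [524.0, 122.8, 116.0]
eef_rot: [-2.637, 1.57, -2.508]
wrist_force: [-1.8, -0.7, 4.5]
finger_gap: 13.5
```

```bash
python3 -c "
from h import *
go([523.9,122.7,117],6.5)"
```

```text
jaw 7.4 pos [524.  122.8 116. ] t 17.25 q [ 0.16  0.37  1.65 -0.    1.12  0.03] F [-1.8 -0.7  4.5] M [-0.04  0.61  0.01] gap 13.5
turn deg [ 0.9  -0.02  0.01] dp cm [-0.103 -0.006 -0.014]
```

{"op": "jog_arm", "data": {"turn": [[0,0,0],[0,0,0],[0,0,0],[0,0,0],[0,0,0],[0,0,0],[0,0,0],[0,0,0]], "dp": [[-0.1,0,0],[0,0,0],[0,0,0],[0,0,0],[0,0,0],[0,0,0],[0,0,0],[0,0,0]], "gripper": [1,1,0.7,0.6,0.6,0.6,0.6,0.6]}}

```text
clock: 18.25
eef_pos: [524.1, 122.7, 116.6]
eef_rot: [-2.326, 1.57, -2.196]
wrist_force: [0.5, -0.8, 0.6]
finger_gap: 37.6
```

```bash
python3 -c "
from h import *
go([523.9,122.7,220],6.5)"
```

```text
jaw 7.41 pos [524.1 122.7 116.6] t 18.25 q [ 0.16  0.36  1.65 -0.    1.12  0.03] F [ 0.5 -0.8  0.6] M [-0.02  0.02 -0.02] gap 37.6
turn deg [ 0.91 -0.02  0.02] dp cm [-1.034e+01  2.000e-03 -2.800e-02]
```

{"op": "jog_arm", "data": {"turn": [[0,0,0],[0,0,0],[0,0,0],[0,0,0],[0,0,0],[0,0,0],[0,0,0],[0,0,0]], "dp": [[-1,0,0],[-3,0,0],[-3,0,0],[-3,-1,0],[-1,-3,0],[0,-3,0],[0,-1,0],[0,0,0]], "gripper": [0.6,0.6,0.6,0.5,0.5,0.5,0.5,0.5]}}

```text
clock: 19.25
eef_pos: [534.8, 42.1, 235.3]
eef_rot: [-0.206, 1.567, -0.075]
wrist_force: [0.1, 0.4, 0.2]
finger_gap: 46.9
```

```bash
python3 - <<'E'
from h import *
from cell import camera,calibration
go([523.9,122.7,220],6.5)
for n in ["wrist","side","scene"]:
    c=calibration(n);p,d=camera(n); np.savez(f"{n}6.npz",p=p,d=d,K=c["K"],T=c["world_from_camera"])
    w=p if n=="wrist" else (p[90:210,210:320] if n=="side" else p[150:270,330:480])
    cv2.imwrite(f"pics/{n}6.png",w[:,:,::-1] if n=="wrist" else cv2.resize(w[:,:,::-1],None,fx=5,fy=5,interpolation=cv2.INTER_CUBIC)[:600])
E
```

```text
jaw 7.46 pos [534.8  42.1 235.3] t 19.25 q [ 0.01  0.25  1.52 -0.    1.37 -0.12] F [0.1 0.4 0.2] M [-0.03  0.05  0.01] gap 46.9
turn deg [0.96 0.2  0.04] dp cm [ 1.525  8.139 -0.04 ]
```

View pics/wrist6.png

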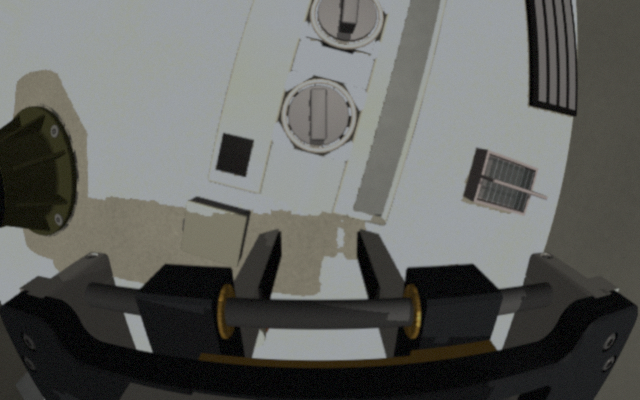

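View pics/side6.png

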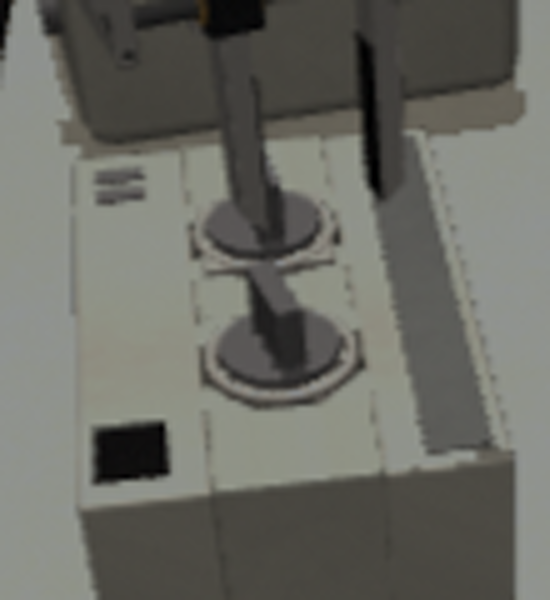

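View pics/scene6.png

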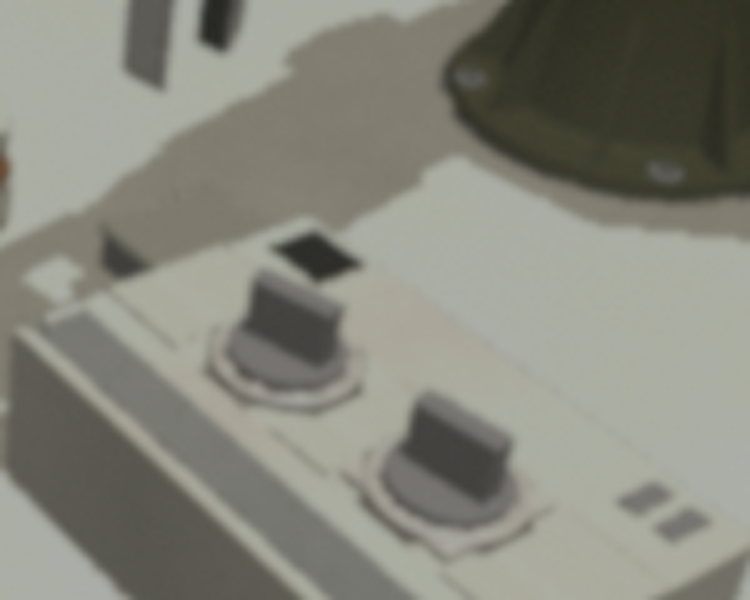

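```bash
python3 - <<'E'
from h import *
def rep(name,C,ok):
    for nm,(x,y) in {"new":(523.5,123),"capped":(538,231)}.items():
        m=ok&(np.hypot(C[...,0]-x,C[...,1]-y)<45)
        t=C[m&(C[...,2]>136)&(C[...,2]<155)]; 
        if len(t)>5:
            print(name,nm,len(t),"bar top z",np.median(t[:,2]).round(1),cv2.minAreaRect(t[:,:2].astype(np.float32)))
        e=C[m&(C[...,2]>106)&(C[...,2]<122)]
        if len(e)>5: print("   disc z",np.median(e[:,2]).round(1),len(e))
for n in ["side6","scene6"]:
    p,d,K,T=load(n); rep(n,cloud(d,K,T),d>0)
p,d,K,T=load("wrist6"); rep("wrist6",fcloud(d,K,T),d>0)
E
```

```text
side6 new 91 bar top z 144.0 ((521.540771484375, 122.6878662109375), (14.459884643554688, 46.31908416748047), 9.658273696899414)
   disc z 110.5 286
side6 capped 15 bar top z 144.4 ((543.03564453125, 220.80831909179688), (26.78486442565918, 5.238401889801025), 78.2703857421875)
   disc z 110.5 215
scene6 new 100 bar top z 141.9 ((528.4286499023438, 123.42219543457031), (16.037439346313477, 44.84120178222656), 5.587331295013428)
   disc z 109.1 229
scene6 capped 129 bar top z 142.1 ((542.5773315429688, 231.54063415527344), (15.648554801940918, 45.298397064208984), 5.243217468261719)
   disc z 109.3 294
wrist6 new 785 bar top z 145.1 ((522.9136352539062, 122.81216430664062), (12.240739822387695, 46.011268615722656), 7.52023458480835)
   disc z 110.9 2759
wrist6 capped 419 bar top z 145.1 ((538.171875, 220.6415252685547), (14.522076606750488, 25.170459747314453), 2.9487905502319336)
   disc z 111.0 1962
```

The new cover sits at the same height as the factory-locked one: disc top and bar top agree within about 0.2 mm in all three views. Its bar is turned about 79° clockwise of the slots.

```bash
python3 -c "
from cell import order
print(order.sign_off())"
```

```text
the job is handed in; nothing more can be done
None
```

The cover is locked on the open bath, released, and the job is handed in after about 19 s of the 72 s allowed. `sign_off` reported no verdict.

**What I did:**
- I pinched the cover by its bar and carried it over the stainer to the open bath.
- From the wrist camera, the slots pointed at about -3.5° in world axes. I let the lugs down through them, and they went in freely at that angle.
- I turned the cover clockwise about 79° with roughly 2–5 N of downward force.
- The upward force vanished at about 73°, as the lugs entered the pocket. I then lowered the cover until it met the collar, pressed lightly (about 5 N), backed off and opened the fingers.

**Last checks:**
- **Seating:** in all three views the cover's disc and bar tops match the already locked cover within about 0.2 mm (disc top about 110 mm, bar top about 144 mm).
- **Locked angle:** in the wrist view the bar is at about 97.5°, about 79° by measurement against the nominal 80° turn.
- **Forces:** no reading I took at the end of a move exceeded about 5 N. The gripper now stands clear, touching nothing.
- **Other things on the bench:** I kept clear of them but did not re-measure where they stand.

**Disagreement:** the scene camera puts objects about 5–6 mm further along x than the side and wrist cameras do. I relied on the wrist camera.

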